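Set the swing stop and clamp the tube for welding

TASK

Get the bare steel tube ready for the welder: pull the red knob up out of its notch, turn it until the yellow swing stop stands on the bare steel tube's side, and let it snap down fully into the notch there. Then push the bare steel tube along its cradle, without lifting it out, until its end rests against the yellow stop, and only then flip the clamp lever over that tube down past centre so that it stays clamped. Leave the blue tube, the other clamp and the things lying beyond the fixture as they are.

Things in the scene. Friction and masses are not known exactly. Their poses are not given: they have to be found in the camera images.
- fixture: two-sided welding fixture fixed to the bench, base plate 150 x 600 x 12 mm. Origin on the bench under the knob's axis; x to the far side, y along the plate towards the left (+y) cradle, z up. Each side has a blue V cradle, from 95 to 295 mm along +-y, holding a tube along y, its axis at x = 37.5, z = 60 mm. At y = +-125 mm a clamp bridge, 32 mm wide in y, top at z = 116, crosses the tube
- knob_lift (a joint): how far the red knob is pulled up out of its notch, in m: 0 = seated, 0.018 = end of travel. The spring pulls it down with about 5 N when seated and 10 N when fully out. The index pin is clear of the notch walls from about 0.010
- knob_turn (a joint): angle in rad of red knob and yellow swing stop about the vertical, counter-clockwise from above positive: 0 = parked notch, stop pointing to the fixture's +x; other notches at +1.047 (stop at the left, +y, cradle's end) and -1.047 (right one). Ends at +-1.25. Turns only while pulled up; let go between notches it stays up on the rim
- knob_grip (a point): centre of the knob's grip: a red upright bar 56 mm long, 18 mm thick, 34 mm tall (top 14 mm above this point, underside 20 mm below it). Its axes: x along the 56 mm length, which points the same way as the yellow stop; y across the 18 mm; z up. It lies on the knob's axis
- stop_puck (a point): centre of the yellow upright round puck (24 mm across, 36 mm tall) at the end of the stop's arm, 75 mm from the knob's axis, at the height of the tube's axis when seated. Its x points outward along the arm. The arm is a yellow bar 14 mm wide; its top is 44 mm below knob_grip
- steel_tube_center (a point): centre of the bare steel tube: 130 mm long, 50 mm across, about 0.3 kg, closed flush with black end plugs, lying along its own y in one of the two cradles (left or right, it varies), 30 to 75 mm short of where the stop comes. Against the puck its centre is 77 mm from stop_puck. Pushing it takes about 2 N
- blue_tube_center (a point): centre of the blue painted tube with white end plugs, same size, in the other cradle; to be left alone
- lever_left (a joint): angle in rad of the left cradle's over-centre clamp lever, a 92 mm steel lever, its outer 36 mm a red round grip 20 mm across. 0 = upright, open (starts leaning back, -0.35 to 0); it swings towards the fixture's -x and down; 1.55 = level, clamped, at its end stop. Presses a pad onto the tube. A spring resists from 0 to 1.15 (about 2 N at the grip); past that it snaps to 1.55 by itself
- lever_right (a joint): angle in rad of the right cradle's over-centre clamp lever, a 92 mm steel lever, its outer 36 mm a red round grip 20 mm across. 0 = upright, open (starts leaning back, -0.35 to 0); it swings towards the fixture's -x and down; 1.55 = level, clamped, at its end stop. Presses a pad onto the tube. A spring resists from 0 to 1.15 (about 2 N at the grip); past that it snaps to 1.55 by itself
- lever_left_tip (a point): outer end of the left lever, on its centre line, 92 mm from the hinge; z points outward along the lever
- lever_right_tip (a point): outer end of the right lever, likewise
- lever_left_hinge (a point): point on the left lever's hinge axis (which runs along the fixture's y), above the bridge at x = 37.5, y = 125, z = 146 mm on the fixture. The clamp's grey column (16 x 32 mm) stands 49 mm beyond it in x
- lever_right_hinge (a point): the same of the right lever, at y = -125 mm
- pad_left: black rubber pad under the left clamp, 22 mm across, origin at the centre of its upper face; it hovers about 4.6 mm above the tube when open
- pad_right: the same of the right clamp
- steel_tube: the bare steel tube itself (see steel_tube_center; same origin)
- done_tube: finished steel tube standing upright beyond the fixture, 50 mm across, 130 mm tall, origin at its foot; leave alone
- brush: hand brush lying beyond the fixture; leave alone
- parts_tray: empty blue plastic tray 110 x 160 x 50 mm beyond the fixture; leave alone

How it is judged:
By the outcome, as a careful person would: the job done as asked, in the order asked, and still so for the second after the job is handed in, with the robot touching nothing.
It also fails if it takes over 64 s, if anything falls off the work surface, if the arm or the gripper's body presses on something with over 40 N, if the wrist force passes 120 N, or if a joint passes its speed limit or range.

ROBOT

A 6-joint arm with a two-finger parallel gripper is mounted at the origin on the work surface. World frame = base frame: x ahead of the robot, y to its left, z up, the work surface at z = 0. Lengths are in m, angles in rad, forces in N, time in s.
With the tool pointing down it reaches from about 0.25 to 0.725 m from the base axis. Payload 9.7 kg.
Tool frame: the origin (TCP) lies midway between the tips of the shut fingers; the grasp point (between the pads) lies 19 mm behind it (manip.pinch_z is the distance from the TCP to the grasp point, in m); z points along the fingers, y is the line along which they close (so a half turn about z gives the same grasp; the last joint's range is limited). The gripper opens to 85 mm and grips with 20 to 120 N. Pads are 22 mm wide; open, the fingers measure 114 mm over their backs; the gripper's body (76 mm by 85 mm) begins 54 mm behind the grasp point. The pads swing forward as they close: fully open they stand 13 mm farther back than shut.
Start: joints at [-1.182, 0.087, 0.176, 1.66, 0, 1.571], TCP at [0.208, -0.509, 0.231] pointing down, gripper open.
Joint ranges: [-3.13, 3.13], [-0.85, 1.81], [-1.15, 1.24], [-2.2, 2.28], [-1.44, 1.52], [-3.14, 3.14]. Speed limits (rad/s): [2.22, 2.22, 2.57, 3.14, 3.14, 3.14].

INTERFACE

Orientations are given as a unit quaternion [x, y, z, w].
In Python, from workcell import manip, imaging gives the robot as it stands.
- The arm moves only by the shell command python3 -m pendant 'ROWS' [OPENING] [FORCE]. ROWS is JSON, a list of rows, each a list of 6 numbers: the shift along the tool's x, y, z each as a share of 0.2 m, from -1 to 1, then the turn, a rotation vector about the tool's x, y, z each as a share of pi/2 rad, from -1 to 1. In form: [[x, y, z, wx, wy, wz], ...]. A call has 1 to 12 rows; each row shifts and turns the commanded pose from where the row before left it, along the tool's axes as they then stand; what a row does not reach is not made up. A row lasts 1/8 s, in which the tool goes at most 62.5 mm and 10.7 degrees, less where a joint would pass 70% of its speed; a pose out of reach is approached as far as the arm can. A call with a number of a shift or a turn outside -1 to 1 is refused whole. A call with a gripper value outside its range is refused whole. OPENING is the opening, from 0 (shut) to 1 (fully open), set as the call begins (- or left out, the last holds). The fingers move at their own pace and stop on an object; FORCE is the grip in N (left out, the last holds). Time passes only in rows, so rows that do not move let the fingers close. It gives the time, the measured TCP pose, the force, the opening and the grip force at its end, in the units of the state.
- manip.observe(): the state, without advancing time (a new reading comes with each control period).
- imaging.read_camera(name): name is "scene" or "top" or "wrist"; returns the picture (400x640x3 uint8, blue, green, red); there is no depth.
- imaging.get_calibration(name): a dict with "K" (3x3 intrinsics, pixels), "pose" (4x4, takes a point from camera to world coordinates). Camera axes: x right, y down, z forward; pixel columns grow to the right and rows downward; lengths in m; the calibration is good to about 2 mm. A picture is of the moment at which its call begins: read the wrist's pose just before it. get_calibration takes no time and is no camera call; for the wrist camera it gives the pose at the moment of the call.
- manip.hand_in(): hands the job in; it is judged then, once.
The state is a dict: "time": time; "qpos": joint angles; "qd": joint speeds; "effort": joint torques, N m; "ee_pos": TCP position; "orientation": TCP orientation; "contact_force": force on the tool from outside, world axes, zero at the start; "torque": the same for the moment, N m; "gripper_width": opening from 0.0 (shut) to 1.0 (fully open); "grasp_force": force on a finger pad.
Only numpy, scipy, OpenCV 4.12 (cv2) and the standard library are available. Lean on these libraries where they do the work, as an engineer would, in place of code of your own. Each camera call takes 0.05 s, during which the arm holds its last target. There are 200 camera calls.

## Working session

There is one attempt and no reset: what is moved stays moved. The work goes in short steps, Python scripts to look and compute and a shell command to move; the robot and the scene stay as the last step left them, time stands still between calls to the robot, and variables do not carry over. Pictures are saved under pics/ and viewed, at most 13 in all, crops included, and the job is handed in when it is done.

```bash
mkdir -p pics; ls; python3 - <<'E'
from workcell import manip, imaging
import cv2, numpy as np
print(manip.observe())
for n in ("scene","top"):
    im=imaging.read_camera(n); cv2.imwrite(f"pics/{n}0.png",im)
    c=imaging.get_calibration(n); print(n,np.round(c["K"],1).tolist(),np.round(c["pose"],4).tolist())
E
```

```text
pics
{'time': 0.0, 'qpos': array([-1.18203635e+00,  8.74238960e-02,  1.75102779e-01,  1.65975833e+00,
       -5.56489803e-06,  1.57079641e+00]), 'qd': array([-0.00115934,  0.00137157, -0.00024915, -0.00044615,  0.00080827,
        0.00023232]), 'effort': array([ 4.56375501e-04, -5.20387959e+01,  4.64805114e+01,  1.62145577e-02,
        9.78363255e-05,  8.62421473e-06]), 'ee_pos': array([ 0.20838597, -0.5087514 ,  0.23058685]), 'orientation': array([ 9.81167424e-01,  1.93158159e-01, -1.26652239e-04, -6.28938237e-04]), 'contact_force': array([ 0.88054597, -0.12518326, -0.99286213]), 'torque': array([-0.02067673, -0.04425387,  0.08028952]), 'grasp_force': 0.0, 'gripper_width': 0.9975320988085641}
scene [[402.9, 0.0, 316.1], [0.0, 402.9, 192.4], [0.0, 0.0, 1.0]] [[0.4213, 0.6835, -0.5961, 1.1108], [0.9067, -0.3038, 0.2924, -0.2183], [0.0187, -0.6637, -0.7478, 0.7504], [0.0, 0.0, 0.0, 1.0]]
top [[412.0, 0.0, 328.6], [0.0, 412.0, 198.1], [0.0, 0.0, 1.0]] [[-0.0306, -0.9977, 0.0603, 0.6136], [-0.9994, 0.0316, 0.0147, 0.0073], [-0.0165, -0.0598, -0.9981, 1.0125], [0.0, 0.0, 0.0, 1.0]]
```

View pics/top0.png

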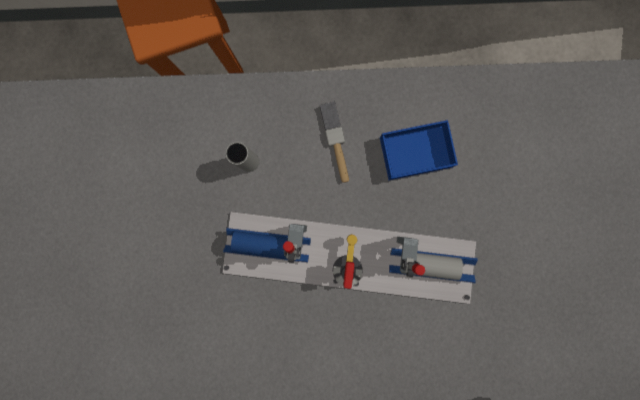

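View pics/scene0.png

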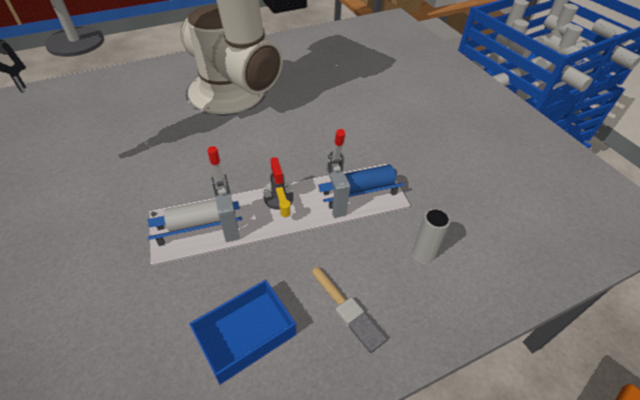

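The top view shows the plate with corners near (231,213), (476,242), (471,301) and (223,274). The bare tube is in the right cradle (≈440,266), the knob is at (349,273) and the puck at (352,240), i.e. parked. In the scene view the knob is at (277,170) and the right lever grip at (213,155).

```bash
cat > h.py <<'E'
import cv2, numpy as np
from workcell import manip, imaging
def ray(n,uv):
    c=imaging.get_calibration(n); d=np.linalg.inv(c["K"])@[uv[0],uv[1],1]; P=np.array(c["pose"])
    return P[:3,3],P[:3,:3]@d
def plane(n,uv,z):
    o,d=ray(n,uv); return o+d*(z-o[2])/d[2]
def tri(uv1,uv2,n1="top",n2="scene"):
    (o1,d1),(o2,d2)=ray(n1,uv1),ray(n2,uv2)
    s=np.linalg.lstsq(np.c_[d1,-d2],o2-o1,rcond=None)[0]
    a,b=o1+s[0]*d1,o2+s[1]*d2; return (a+b)/2,np.linalg.norm(a-b)
def blobs(im,lo,hi,amin=15):
    h=cv2.cvtColor(im,cv2.COLOR_BGR2HSV); m=cv2.inRange(h,np.array(lo),np.array(hi))
    n,l,s,c=cv2.connectedComponentsWithStats(m)
    return m,[(s[i].tolist(),np.round(c[i],1).tolist(),cv2.minAreaRect(np.argwhere(l==i)[:,::-1].astype(np.float32))) for i in range(1,n) if s[i,4]>=amin]
E
python3 - <<'E'
from h import *
for n in("top","scene"):
    im=cv2.imread(f"pics/{n}0.png")
    x0,x1,y0,y1=(210,490,200,310) if n=="top" else (140,420,120,270)
    w=im[y0:y1,x0:x1]
    for nm,lo,hi in(("red",(0,200,90),(6,255,255)),("yel",(18,150,90),(32,255,255))):
        for s,c,r in blobs(w,lo,hi)[1]: print(n,nm,s[4],np.round(np.add(c,(x0,y0)),1),np.round(cv2.boxPoints(r)+(x0,y0),1).tolist())
im=cv2.imread("pics/top0.png")
# plate: bright, low saturation
w=im[200:310,210:490]; m=cv2.inRange(cv2.cvtColor(w,cv2.COLOR_BGR2HSV),np.array((0,0,135)),np.array((180,60,255)))
m=cv2.morphologyEx(m,cv2.MORPH_OPEN,np.ones((2,2)))
c=np.vstack([k for k in cv2.findContours(m,0,1)[0] if cv2.contourArea(k)>40])
r=cv2.minAreaRect(c); b=cv2.boxPoints(r)+(210,200); print("plate px",b.tolist())
P=np.array([plane("top",p,.012) for p in b]); print(np.round(P,4)); 
print("ctr",P.mean(0),"sides",[np.linalg.norm(P[i]-P[i-1]) for i in range(4)])
a=cv2.resize(im[200:310,210:490],None,fx=2.8,fy=2.8,interpolation=2)
s=cv2.resize(cv2.imread("pics/scene0.png")[140:270,140:420],None,fx=2.8,fy=2.8,interpolation=2)
cv2.imwrite("pics/crop.png",np.vstack([a,s])[:600])
E
```

```text
top yel 154 [350.7 247.2] [[346.7, 260.8], [348.1, 234.8], [356.3, 235.2], [354.8, 261.3]]
scene red 99 [339.4 136.8] [[336.0, 130.0], [343.0, 130.0], [343.0, 144.0], [336.0, 144.0]]
scene red 130 [213.1 155. ] [[207.2, 147.9], [215.0, 146.0], [219.1, 162.2], [211.3, 164.2]]
scene red 177 [276.3 170.4] [[268.1, 159.3], [275.6, 156.8], [283.7, 181.1], [276.2, 183.6]]
scene yel 247 [282.9 201.8] [[275.3, 187.8], [286.3, 185.4], [292.8, 214.5], [281.8, 216.9]]
plate px [[223.86392211914062, 274.0061798095703], [231.23577880859375, 212.727614402771], [477.4914245605469, 242.35235595703125], [470.11956787109375, 303.63092041015625]]
[[ 0.4985  0.2806  0.012 ]
 [ 0.6459  0.2603  0.012 ]
 [ 0.5563 -0.3324  0.012 ]
 [ 0.4117 -0.3074  0.012 ]]
ctr [ 0.52808415 -0.02472595  0.012     ] sides [np.float64(0.5943486838337287), np.float64(0.1488548762487297), np.float64(0.5994314962258069), np.float64(0.14680323926921438)]
```

View pics/crop.png

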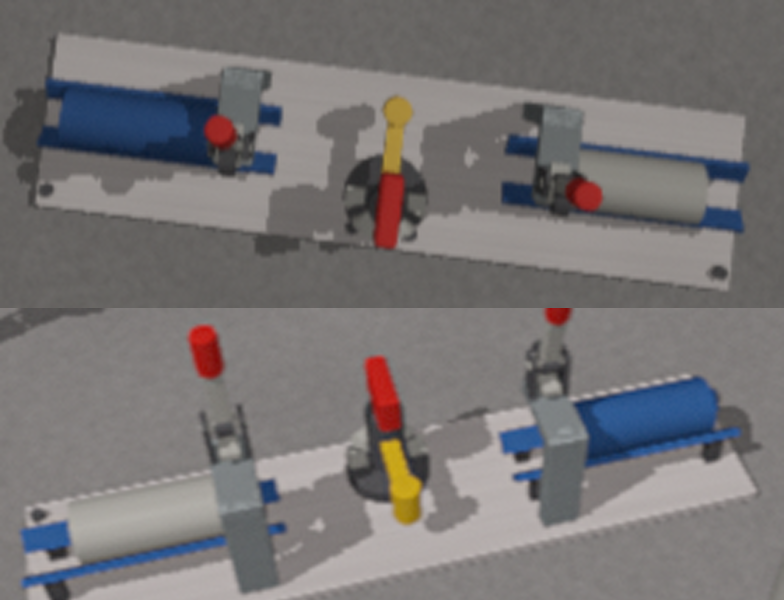

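The crop confirms this. The knob bar spans (383,173) to (396,247) in crop pixels, the right lever tip is at (585,195), and the bare tube's outer end is at about (707,192). I'll compute the fixture frame from these.

```bash
cat >> h.py <<'E'
T=lambda x,y:(x/2.8+210,y/2.8+200)
S=lambda x,y:(x/2.8+140,(y-308)/2.8+140)
E
python3 - <<'E'
from h import *
C=np.array([plane("top",T(*p),.012) for p in((58,34),(744,114),(730,290),(36,206))])
ctr=C.mean(0); ey=(C[0]+C[3]-C[1]-C[2])[:2]; ey/=np.linalg.norm(ey); ex=np.array([ey[1],-ey[0]])
print("ctr",ctr,"yaw",np.arctan2(ex[1],ex[0]),"len",np.linalg.norm(C[0]-C[1]),np.linalg.norm(C[0]-C[3]))
L=lambda p:np.round([(p[:2]-ctr[:2])@ex,(p[:2]-ctr[:2])@ey,p[2]],4)
def show(n,r): print(n,np.round(r[0],4),"loc",L(r[0]),"gap",round(r[1],4))
show("knob",tri(T(390,210),(276.3,170.4)))
show("puck top",tri(T(397,108),S(403,486)))
p=plane("top",T(397,109),.078); print("puck plane",p,L(p))
show("leverR tip",tri(T(585,193),S(203,332)))
show("leverL tip",tri(T(219,129),S(558,305)))
for z in(.1,.11,.12,.13,.14): 
  p=plane("top",T(390,210),z); print(z,p,L(p))
for q in((707,192),(703,218),(708,167)): print("tube end",L(plane("top",T(*q),.06)),L(plane("top",T(*q),.075)))
E
```

```text
ctr [ 0.52976367 -0.02315002  0.012     ] yaw -0.146877107554721 len 0.5962927122735365 0.14936952469854586
knob [ 0.499  -0.0194  0.104 ] loc [-0.031  -0.0008  0.104 ] gap 0.0
puck top [ 0.5761 -0.0306  0.0773] loc [ 0.0469 -0.0006  0.0773] gap 0.0046
puck plane [ 0.57619393 -0.0284632   0.078     ] [0.0467 0.0015 0.078 ]
leverR tip [ 0.5226 -0.147   0.2358] loc [ 0.0111 -0.1235  0.2358] gap 0.0032
leverL tip [0.5706 0.098  0.2127] loc [0.0226 0.1259 0.2127] gap 0.0043
0.1 [ 0.4985221  -0.01946788  0.1       ] [-0.0314 -0.0009  0.1   ]
0.11 [ 0.49978322 -0.01917398  0.11      ] [-0.0302 -0.0005  0.11  ]
0.12 [ 0.50104435 -0.01888009  0.12      ] [-0.029  0.     0.12 ]
0.13 [ 0.50230547 -0.01858619  0.13      ] [-0.0278  0.0005  0.13  ]
0.14 [ 0.50356659 -0.01829229  0.14      ] [-0.0266  0.001   0.14  ]
tube end [ 0.0086 -0.2574  0.06  ] [ 0.0097 -0.2527  0.075 ]
tube end [-0.0126 -0.2562  0.06  ] [-0.0112 -0.2515  0.075 ]
tube end [ 0.0288 -0.2562  0.06  ] [ 0.0296 -0.2515  0.075 ]
```

```bash
python3 -m pendant '[[0,0,-0.3,0,0,-0.1],[0,0,-0.3,0,0,-0.1],[0,0,0,0,0,0]]' 1; python3 -c "
from workcell import manip
print(manip.observe()['qpos'])"
```

```text
time: 0.48
ee_pos: [0.2088, -0.5097, 0.3562]
orientation: [0.939, 0.345, 0.0, 0.004]
contact_force: [0.6, 0.3, 0.2]
gripper_width: 1.001
grasp_force: 0.0
[-1.18197731e+00  1.73582742e-01  5.23390764e-01  1.91292189e+00
 -5.61503855e-06  1.25463993e+00]
```

```bash
cat >> h.py <<'E'
from scipy.spatial.transform import Rotation as R
O=np.array([.5016,-.0190,0]); YAW=-.1469
F=R.from_euler('z',YAW)
def todo(p,Rt,yaw=None):
    "remaining shift (tool shares) and turn (shares) to TCP at world p, tool-down with x yaw"
    s=manip.observe(); r=R.from_quat(s["orientation"])
    Rt=Rt or R.from_euler('z',yaw)*R.from_euler('x',np.pi)
    print("t",round(s["time"],2),"ee",np.round(s["ee_pos"],4),"F",np.round(s["contact_force"],1),"q",np.round(s["qpos"],2))
    print("shift",np.round(r.inv().apply(p-s["ee_pos"])/.2,3),"shift after turn",np.round(Rt.inv().apply(p-s["ee_pos"])/.2,3),"turn",np.round((r.inv()*Rt).as_rotvec()/(np.pi/2),3))
E
python3 -m pendant '[[0,0,0,0,0,-0.118],[0,0,0,0,0,-0.118],[0,0,0,0,0,-0.118],[0,0,0,0,0,-0.118],[0,0,0,0,0,-0.118],[0,0,0,0,0,-0.118],[0,0,0,0,0,-0.118],[0,0,0,0,0,-0.118],[0,0,0,0,0,-0.118],[0,0,0,0,0,-0.118],[0,0,0,0,0,-0.118],[0,0,0,0,0,-0.118]]'
python3 -c "
from h import *
todo(O+[0,0,.3],None,YAW+np.pi)"
```

```text
time: 1.98
ee_pos: [0.2085, -0.5089, 0.35]
orientation: [0.104, 0.995, 0.001, -0.0]
contact_force: [0.2, -0.6, 0.0]
gripper_width: 1.0
grasp_force: 0.0
t 1.98 ee [ 0.2085 -0.5089  0.35  ] F [ 0.2 -0.6  0. ] q [-1.18  0.17  0.51  1.91  0.   -0.97]
shift [-0.926  2.7    0.253] shift after turn [-1.091  2.637  0.25 ] turn [ 0.001 -0.001 -0.04 ]
```

```bash
python3 -m pendant '[[0,0,0,0,0,-0.04],[-0.109,0.264,0,0,0,0],[-0.109,0.264,0,0,0,0],[-0.109,0.264,0,0,0,0],[-0.109,0.264,0,0,0,0],[-0.109,0.264,0,0,0,0],[-0.109,0.264,0,0,0,0],[-0.109,0.264,0,0,0,0],[-0.109,0.264,0,0,0,0],[-0.109,0.264,0,0,0,0],[-0.109,0.264,0,0,0,0],[0,0,0,0,0,0]]'
python3 - <<'E'
from h import *
todo(O+[0,0,.2],None,YAW+np.pi)
c=imaging.get_calibration("wrist"); im=imaging.read_camera("wrist"); cv2.imwrite("pics/w1.png",im)
np.savez("w1.npz",K=c["K"],P=c["pose"]); print(np.round(c["K"],1).tolist(),np.round(c["pose"],3).tolist())
E
```

```text
time: 3.48
ee_pos: [0.5049, -0.0169, 0.349]
orientation: [0.074, 0.997, 0.0, -0.002]
contact_force: [0.0, -0.2, 0.1]
gripper_width: 1.002
grasp_force: 0.0
t 3.48 ee [ 0.5049 -0.0169  0.349 ] F [ 0.  -0.2  0.1] q [-0.03  0.06  0.39  1.9   0.    0.11]
shift [ 0.012 -0.013  0.745] shift after turn [ 0.015 -0.013  0.745] turn [ 0.    -0.002 -0.   ]
[[357.1, 0.0, 321.9], [0.0, 357.1, 203.0], [0.0, 0.0, 1.0]] [[0.147, 0.955, 0.256, 0.44], [0.989, -0.142, -0.038, -0.006], [0.0, 0.259, -0.966, 0.492], [0.0, 0.0, 0.0, 1.0]]
```

View pics/w1.png

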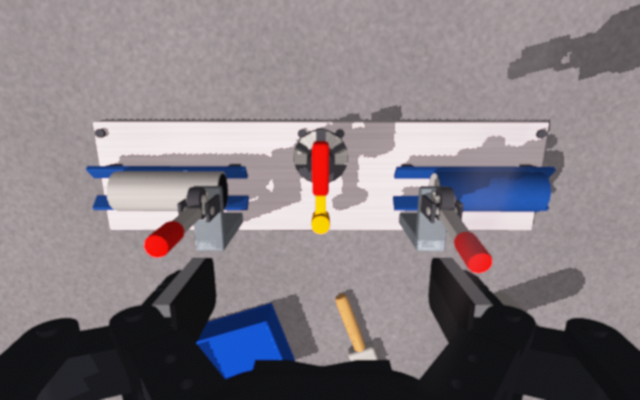

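The wrist view shows the knob bar at (320,168), the puck at (320,224), the bare tube from x≈110 to 225, and the right lever grip at (157,242).

```bash
python3 - <<'E'
from h import *
z=np.load("w1.npz"); im=cv2.imread("pics/w1.png")
def pl(uv,h):
    d=z["P"][:3,:3]@np.linalg.inv(z["K"])@[uv[0],uv[1],1]; o=z["P"][:3,3]; return o+d*(h-o[2])/d[2]
loc=lambda p:np.round(F.inv().apply(p-O),4)
for nm,lo,hi in(("red",(0,180,60),(8,255,255)),("yel",(18,120,60),(35,255,255))):
    for s,c,r in blobs(im,lo,hi,100)[1]:
        if s[0]>600 or s[1]>270: continue
        b=cv2.boxPoints(r); print(nm,s,c,np.round(b).tolist())
        if nm=="red" and 300<c[0]<340:
            for h in(.115,.121,.127): print(h,[loc(pl((c[0],v),h)) for v in(s[1],s[1]+s[3])])
print("puck",loc(pl((320.5,222),.078)))
for u,v in((110,190),(224,190)): print("tube",loc(pl((u,v),.06)))
print("plate",[loc(pl(p,.012)) for p in((94,122),(549,121),(532,230),(110,230))])
E
```

```text
red [311, 142, 19, 53, 855] [320.0, 167.6] [[311.0, 194.0], [311.0, 142.0], [329.0, 142.0], [329.0, 194.0]]
0.115 [array([-0.0277,  0.0019,  0.115 ]), array([0.0292, 0.0018, 0.115 ])]
0.121 [array([-0.0283,  0.0019,  0.121 ]), array([0.0277, 0.0018, 0.121 ])]
0.127 [array([-0.0289,  0.0019,  0.127 ]), array([0.0263, 0.0018, 0.127 ])]
red [145, 222, 39, 35, 859] [163.5, 239.1] [[140.0, 245.0], [170.0, 215.0], [187.0, 232.0], [157.0, 262.0]]
red [455, 234, 37, 39, 576] [473.3, 257.2] [[446.0, 252.0], [459.0, 233.0], [495.0, 258.0], [482.0, 277.0]]
yel [311, 196, 19, 38, 516] [320.3, 216.5] [[311.0, 196.0], [329.0, 196.0], [329.0, 233.0], [311.0, 233.0]]
puck [0.072  0.0021 0.078 ]
tube [ 0.0361 -0.2586  0.06  ]
tube [ 0.0362 -0.1174  0.06  ]
plate [array([-0.0442, -0.2947,  0.012 ]), array([-0.0453,  0.3013,  0.012 ]), array([0.1056, 0.302 , 0.012 ]), array([ 0.1053, -0.2968,  0.012 ])]
```

```bash
sed -i 's/O=np.array(.*; YAW/O=np.array([.5018,-.0175,0]); YAW/' h.py
python3 -m pendant '[[0.015,-0.005,0.25,0,0,0],[0,0,0.25,0,0,0],[0,0,0.25,0,0,0],[0,0,0.25,0,0,0],[0,0,0.1,0,0,0],[0,0,0.1,0,0,0],[0,0,0,0,0,0],[0,0,0,0,0,0]]' 0.7
python3 -c "
from h import *
todo(O+[0,0,.089],None,YAW+np.pi)"
```

```text
time: 4.53
ee_pos: [0.5006, -0.0211, 0.1121]
orientation: [0.076, 0.997, -0.0, 0.0]
contact_force: [0.8, -0.6, 0.7]
gripper_width: 0.701
grasp_force: 0.0
t 4.53 ee [ 0.5006 -0.0211  0.1121] F [ 0.8 -0.6  0.7] q [-0.04 -0.04 -0.19  1.43 -0.    0.11]
shift [-0.003  0.019  0.116] shift after turn [-0.003  0.019  0.116] turn [ 0.     0.001 -0.004]
```

```bash
python3 -m pendant '[[0,0.019,0.06,0,0,0],[0,0,0.056,0,0,0],[0,0,0,0,0,0],[0,0,0,0,0,0]]'
python3 -m pendant '[[0,0,0,0,0,0],[0,0,0,0,0,0],[0,0,0,0,0,0],[0,0,0,0,0,0],[0,0,0,0,0,0]]' 0 70
python3 -c "
from h import *
todo(O+[0,0,.089],None,YAW+np.pi)"
```

```text
time: 5.03
ee_pos: [0.5012, -0.0166, 0.0881]
orientation: [0.076, 0.997, -0.0, -0.0]
contact_force: [-0.2, 0.7, 0.3]
gripper_width: 0.701
grasp_force: 0.0
time: 5.65
ee_pos: [0.5014, -0.0179, 0.0892]
orientation: [0.076, 0.997, -0.001, 0.001]
contact_force: [-3.3, -6.6, 6.6]
gripper_width: 0.312
grasp_force: 68.5
t 5.65 ee [ 0.5014 -0.0179  0.0892] F [-3.3 -6.6  6.6] q [-0.03 -0.04 -0.22  1.38 -0.    0.12]
shift [-0.001  0.002  0.001] shift after turn [-0.001  0.002  0.001] turn [-0.002  0.001 -0.004]
```

```bash
python3 -m pendant '[[0,0,-0.03,0,0,0],[0,0,-0.03,0,0,0],[0,0,-0.02,0,0,0],[0,0,0,0,0,0],[0,0,0,0,0,0]]'
python3 - <<'E'
from h import *
im=imaging.read_camera("scene"); cv2.imwrite("pics/s2.png",cv2.resize(im[90:270,140:420],None,fx=2.8,fy=2.8,interpolation=2))
E
```

```text
time: 6.28
ee_pos: [0.501, -0.0179, 0.1031]
orientation: [0.076, 0.997, -0.001, -0.0]
contact_force: [2.8, -6.5, -9.4]
gripper_width: 0.304
grasp_force: 69.4
```

View pics/s2.png

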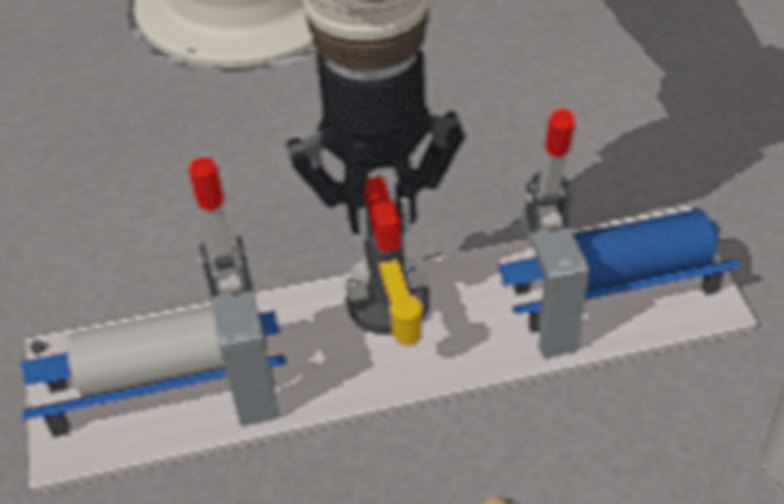

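The knob is lifted: the puck top moved up about 11 crop pixels, to (405,307). Next I turn it by -60°.

```bash
python3 -m pendant '[[0,0,0,0,0,0.07],[0,0,0,0,0,0.085],[0,0,0,0,0,0.085],[0,0,0,0,0,0.085],[0,0,0,0,0,0.085],[0,0,0,0,0,0.085],[0,0,0,0,0,0.085],[0,0,0,0,0,0.087],[0,0,0,0,0,0],[0,0,0,0,0,0],[0,0,0,0,0,0]]'
python3 - <<'E'
from h import *
todo(O+[0,0,.089],None,YAW+np.pi-1.047)
im=imaging.read_camera("scene"); cv2.imwrite("pics/s3.png",cv2.resize(im[90:270,140:420],None,fx=2.8,fy=2.8,interpolation=2))
E
```

```text
time: 7.7
ee_pos: [0.5013, -0.0176, 0.1032]
orientation: [0.565, 0.825, -0.001, 0.0]
contact_force: [3.9, -5.3, -8.0]
gripper_width: 0.307
grasp_force: 69.4
t 7.7 ee [ 0.5013 -0.0176  0.1032] F [ 3.9 -5.3 -8. ] q [-0.03 -0.04 -0.2   1.41 -0.    1.17]
shift [-0.001  0.003  0.071] shift after turn [-0.001  0.002  0.071] turn [-0.001  0.001 -0.004]
```

View pics/s3.png

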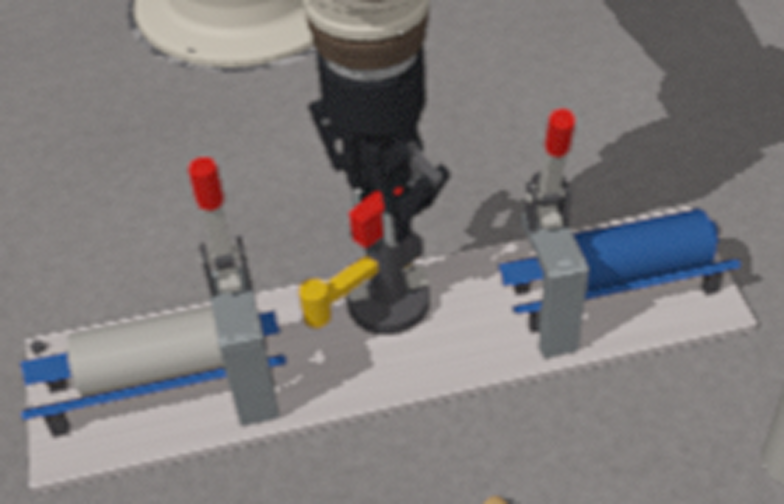

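The stop has turned to the right side, with the puck at (316,300). I'll lower it.

```bash
python3 -m pendant '[[0,0,0.02,0,0,-0.002],[0,0,0.02,0,0,0],[0,0,0.02,0,0,0],[0,0,0.015,0,0,0],[0,0,0,0,0,0],[0,0,0,0,0,0]]'
python3 -c "
from h import *
todo(O+[0,0,.089],None,YAW+np.pi-1.047)"
```

```text
time: 8.5
ee_pos: [0.5015, -0.0175, 0.0894]
orientation: [0.563, 0.826, -0.001, 0.001]
contact_force: [1.3, -5.6, -0.0]
gripper_width: 0.304
grasp_force: 71.4
t 8.5 ee [ 0.5015 -0.0175  0.0894] F [ 1.3 -5.6 -0. ] q [-0.03 -0.04 -0.22  1.38 -0.    1.16]
shift [-0.     0.002  0.002] shift after turn [-0.     0.002  0.002] turn [ 0.     0.001 -0.002]
```

```bash
python3 -m pendant '[[0,0,0,0,0,0],[0,0,0,0,0,0],[0,0,0,0,0,0],[0,0,-0.1,0,0,0],[0,0,-0.25,0,0,0],[0,0,-0.3,0,0,0],[0,0,-0.3,0,0,0],[0,0,-0.3,0,0,0],[0,0,0,0,0,0],[0,0,0,0,0,0]]' 0.6
python3 - <<'E'
from h import *
todo(O+F.apply([.0375,-.30,.2]),None,YAW+np.pi/2)
im=imaging.read_camera("scene"); a=cv2.resize(im[140:240,140:360],None,fx=3.5,fy=3.5,interpolation=2)
im=imaging.read_camera("wrist"); cv2.imwrite("pics/m.png",np.vstack([cv2.copyMakeBorder(a,0,0,0,0,0),cv2.resize(im[:300],(a.shape[1],250))]))
E
```

```text
time: 9.75
ee_pos: [0.5013, -0.0166, 0.3386]
orientation: [0.563, 0.826, -0.0, -0.0]
contact_force: [0.6, 0.1, 0.6]
gripper_width: 0.602
grasp_force: 0.0
t 9.75 ee [ 0.5013 -0.0166  0.3386] F [0.6 0.1 0.6] q [-0.03  0.04  0.34  1.87  0.    1.16]
shift [-1.399 -0.584  0.693] shift after turn [-1.504  0.19   0.693] turn [-0.    -0.     0.332]
```

View pics/m.png

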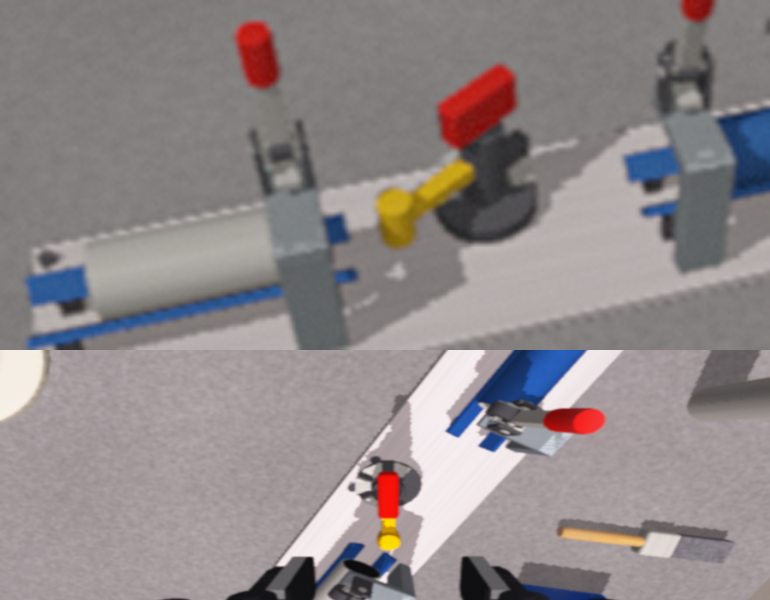

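The stop stands at the right cradle's end (puck top ≈(395,200) in the crop). I'll check numerically that it's seated, and compare the knob top as well.

```bash
python3 - <<'E'
from h import *
c=imaging.get_calibration("scene"); P=np.linalg.inv(c["pose"])
def pr(l):
    q=P[:3,:3]@(O+F.apply(l))+P[:3,3]; q=c["K"]@q; return np.round(q[:2]/q[2],1)
im=cv2.imread("pics/scene0.png")
print("start: puck meas ",np.add(S(403,486),0).round(1),"pred seated",pr([.075,0,.078]))
print("knob centroid start 276.3,170.4 pred",pr([0,0,.11]))
for l in(0,.012,.018): print(l,"puck",pr([.0375,-.065,.078+l]),"knob",pr([0,0,.11+l]))
n=imaging.read_camera("scene")
w=n[120:270,140:420]
for nm,lo,hi in(("red",(0,200,90),(6,255,255)),("yel",(18,150,90),(32,255,255))):
    for s,k,r in blobs(w,lo,hi)[1]: print(nm,s,np.add(k,(140,120)))
E
python3 -m pendant '[[0,0,0,0,0,0.11],[0,0,0,0,0,0.11],[0,0,0,0,0,0.112],[-0.25,0.03,0,0,0,0],[-0.25,0.03,0,0,0,0],[-0.25,0.03,0,0,0,0],[-0.25,0.03,0,0,0,0],[-0.25,0.03,0,0,0,0],[-0.254,0.04,0,0,0,0],[0,0,0,0,0,0]]' 0 
python3 -c "
from h import *
todo(O+F.apply([.0375,-.30,.2]),None,YAW+np.pi/2)"
```

```text
start: puck meas  [283.9 203.6] pred seated [285.9 203. ]
knob centroid start 276.3,170.4 pred [277.4 169.1]
0 puck [253.1 196.5] knob [277.4 169.1]
0.012 puck [252.6 192.9] knob [277.1 165.2]
0.018 puck [252.3 191.1] knob [277.  163.3]
red [196, 10, 8, 15, 99] [339.4 136.8]
red [68, 27, 11, 17, 132] [213.1 155. ]
red [126, 39, 20, 23, 270] [275.9 170.1]
yel [108, 66, 27, 25, 273] [259.1 197.4]
time: 11.15
ee_pos: [0.4941, -0.3227, 0.3364]
orientation: [0.758, 0.652, -0.001, -0.002]
contact_force: [0.7, 0.7, -0.6]
gripper_width: -0.003
grasp_force: 0.0
t 11.15 ee [ 0.4941 -0.3227  0.3364] F [ 0.7  0.7 -0.6] q [-0.58  0.27  0.6   1.9  -0.    1.14]
shift [0.014 0.005 0.682] shift after turn [0.015 0.002 0.682] turn [-0.002 -0.001 -0.002]
```

The knob is seated. Now down beyond the tube's outer end.

```bash
python3 -m pendant '[[0.014,0.003,0.28,0,0,0],[0,0,0.28,0,0,0],[0,0,0.28,0,0,0],[0,0,0.28,0,0,0],[0,0,0.15,0,0,0],[0,0,0.08,0,0,0],[0,0,0,0,0,0],[0,0,0,0,0,0]]'
python3 -c "
from h import *
todo(O+F.apply([.0375,-.28,.055]),None,YAW+np.pi/2)"
```

```text
time: 12.15
ee_pos: [0.4965, -0.3174, 0.0707]
orientation: [0.757, 0.653, 0.0, 0.001]
contact_force: [0.2, -0.5, 0.2]
gripper_width: 0.004
grasp_force: 0.0
t 12.15 ee [ 0.4965 -0.3174  0.0707] F [ 0.2 -0.5  0.2] q [-0.57  0.18 -0.04  1.36  0.    1.15]
shift [ 0.087 -0.006  0.079] shift after turn [ 0.087 -0.006  0.079] turn [0.001 0.001 0.   ]
```

```bash
python3 -m pendant '[[0,-0.006,0.079,0,0,0],[0,0,0,0,0,0],[0.04,0,0,0,0,0],[0.04,0,0,0,0,0],[0.04,0,0,0,0,0],[0.04,0,0,0,0,0],[0.04,0,0,0,0,0],[0.03,0,0,0,0,0],[0.03,0,0,0,0,0]]'
python3 -m pendant '[[0.02,0,0,0,0,0],[0.02,0,0,0,0,0],[0.02,0,0,0,0,0]]'
python3 -c "
from h import *
s=manip.observe();print(F.inv().apply(s['ee_pos']-O),F.inv().apply(s['contact_force']))"
```

```text
time: 13.28
ee_pos: [0.5023, -0.2655, 0.0535]
orientation: [0.757, 0.653, -0.0, 0.0]
contact_force: [-0.4, -4.1, 1.3]
gripper_width: 0.006
grasp_force: 2.2
time: 13.65
ee_pos: [0.504, -0.2537, 0.0534]
orientation: [0.757, 0.653, -0.0, 0.0]
contact_force: [-0.6, -4.7, 2.2]
gripper_width: -0.004
grasp_force: 2.5
[ 0.03679313 -0.23331222  0.05342943] [ 0.09801022 -4.77882826  2.15721875]
```

```bash
python3 -m pendant '[[0.02,0,0,0,0,0],[0.015,0,0,0,0,0],[0,0,0,0,0,0]]'; for i in 1; do python3 -m pendant '[[0.012,0,0,0,0,0],[0,0,0,0,0,0]]'; done; python3 -m pendant '[[0.012,0,0,0,0,0],[0,0,0,0,0,0]]'
python3 -c "
from h import *
s=manip.observe();print(F.inv().apply(s['ee_pos']-O),F.inv().apply(s['contact_force']))"
```

```text
time: 14.02
ee_pos: [0.5052, -0.2465, 0.0534]
orientation: [0.757, 0.653, 0.0, 0.0]
contact_force: [0.7, -1.8, 2.2]
gripper_width: -0.001
grasp_force: 1.2
time: 14.28
ee_pos: [0.5055, -0.2444, 0.0535]
orientation: [0.757, 0.653, 0.0, 0.0]
contact_force: [1.0, -4.2, 2.5]
gripper_width: 0.005
grasp_force: 2.0
time: 14.52
ee_pos: [0.5058, -0.2421, 0.0534]
orientation: [0.757, 0.653, 0.0, 0.0]
contact_force: [-0.0, -4.4, 2.8]
gripper_width: -0.001
grasp_force: 2.2
[ 0.03680493 -0.22159253  0.05343848] [ 0.63706785 -4.3826099   2.81847611]
```

```bash
python3 -m pendant '[[0.012,0,0,0,0,0],[0,0,0,0,0,0]]'|grep -E 'pos|force';python3 -m pendant '[[0.012,0,0,0,0,0],[0,0,0,0,0,0]]'|grep -E 'pos|force'; python3 -m pendant '[[0.01,0,0,0,0,0],[0,0,0,0,0,0]]'|grep -E 'pos|force'
```

```text
ee_pos: [0.5061, -0.2397, 0.0534]
contact_force: [0.4, -4.6, 3.2]
grasp_force: 2.3
ee_pos: [0.5062, -0.2386, 0.0535]
contact_force: [-1.5, -11.4, 3.0]
grasp_force: 5.8
ee_pos: [0.506, -0.2381, 0.0538]
contact_force: [-5.2, -19.3, 3.5]
grasp_force: 10.1
```

The push force rose to 19 N, so the tube is against the stop. I back off and go up.

```bash
python3 -m pendant '[[-0.03,0,0,0,0,0],[-0.07,0,0,0,0,0],[-0.15,0,0,0,0,0],[0,0,-0.25,0,0,0],[0,0,-0.3,0,0,0],[0,0,-0.3,0,0,0],[0,0,-0.3,0,0,0],[0,0,-0.1,0,0,0],[0,0,0,0,0,0],[0,0,0,0,0,0]]'|grep -E 'time|pos|contact'
python3 - <<'E'
from h import *
todo(O+F.apply([.10,-.125,.30]),None,YAW+np.pi/2)
a=[]
for n,(x0,x1,y0,y1) in(("scene",(140,300,130,240)),("top",(330,490,220,310))):
    im=imaging.read_camera(n); a.append(cv2.resize(im[y0:y1,x0:x1],None,fx=3,fy=3,interpolation=2))
cv2.imwrite("pics/m2.png",np.vstack(a)[:600])
c=imaging.get_calibration("scene"); P=np.linalg.inv(c["pose"])
def pr(l):
    q=P[:3,:3]@(O+F.apply(l))+P[:3,3]; q=c["K"]@q; q=q[:2]/q[2]; return np.round((q-[140,130])*3)
print("outer end top exp",pr([.0375,-.207,.085]),"puck top",pr([.0375,-.065,.078]),"puck tube-side",pr([.0375,-.077,.078]), "tip",pr([.0375,-.125,.238]))
E
```

```text
time: 16.52
ee_pos: [0.4991, -0.2847, 0.3015]
contact_force: [-0.3, 0.2, -0.6]
t 16.52 ee [ 0.4991 -0.2847  0.3015] F [-0.3  0.2 -0.6] q [-0.52  0.19  0.43  1.81  0.    1.2 ]
shift [0.699 0.318 0.007] shift after turn [0.699 0.318 0.007] turn [-0.001 -0.001  0.   ]
outer end top exp [139. 234.] puck top [339. 200.] puck tube-side [323. 203.] tip [219.  51.]
```

View pics/m2.png

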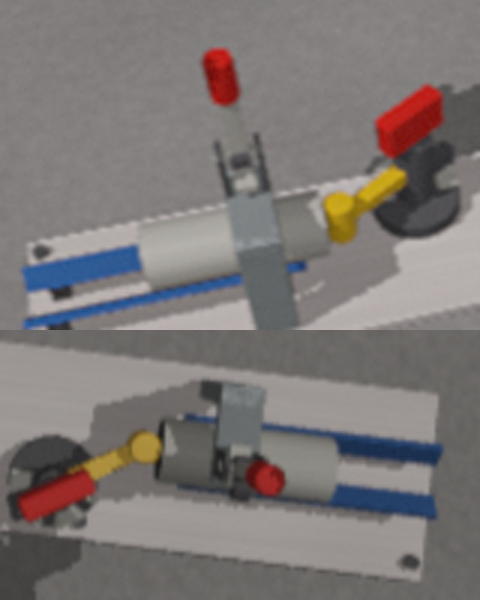

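The tube's inner end meets the puck at (325,215) in the upper crop, and the outer end is at the predicted x=140. Now the lever.

```bash
python3 -m pendant '[[0,0.16,0,0,0,0],[0.1,0.158,0,0,0,0],[0.2,0,0,0,0,0],[0.2,0,0,0,0,0],[0.2,0,0,0,0,0],[0,0,0.2,0,0,0],[0,0,0.22,0,0,0],[0,0,0.08,0,0,0],[0,0,0,0,0,0],[0,0,0,0,0,0]]'
python3 -c "
from h import *
todo(O+F.apply([.07,-.125,.205]),None,YAW+np.pi/2)
print(F.inv().apply(manip.observe()['ee_pos']-O))"
```

```text
time: 17.88
ee_pos: [0.5832, -0.1558, 0.2051]
orientation: [0.757, 0.653, 0.001, 0.001]
contact_force: [0.5, -0.1, 0.6]
gripper_width: -0.001
grasp_force: 0.0
t 17.88 ee [ 0.5832 -0.1558  0.2051] F [ 0.5 -0.1  0.6] q [-0.26  0.21  0.26  1.62  0.    1.46]
shift [-0.001 -0.154  0.   ] shift after turn [-0.001 -0.154  0.   ] turn [ 0.001  0.    -0.   ]
[ 0.10080122 -0.12488878  0.20508155]
```

```bash
python3 -m pendant '[[0,-0.1,0,0,0,0],[0,-0.1,0,0,0,0],[0,-0.055,0,0,0,0],[0,-0.055,0,0,0,0],[0,-0.054,0.012,0,0,0],[0,-0.054,0.013,0,0,0],[0,0,0,0,0,0]]' | grep -E 'time|pos|contact'
python3 -m pendant '[[0,-0.05,0.025,0,0,0],[0,-0.05,0.025,0,0,0],[0,-0.035,0.027,0,0,0],[0,-0.035,0.028,0,0,0],[0,0,0,0,0,0]]' | grep -E 'time|pos|contact'
python3 -m pendant '[[0,-0.026,0.035,0,0,0],[0,-0.026,0.035,0,0,0],[0,0,0,0,0,0],[0,0,0,0,0,0]]' | grep -E 'time|pos|contact'
python3 - <<'E'
from h import *
print(F.inv().apply(manip.observe()['ee_pos']-O))
im=imaging.read_camera("scene"); cv2.imwrite("pics/s5.png",cv2.resize(im[90:270,140:360],None,fx=3,fy=3,interpolation=2))
E
```

```text
time: 18.75
ee_pos: [0.4992, -0.1432, 0.1981]
contact_force: [0.2, -1.2, 0.1]
time: 19.38
ee_pos: [0.4656, -0.1382, 0.1768]
contact_force: [-0.8, 0.3, -0.0]
time: 19.88
ee_pos: [0.4562, -0.1368, 0.1634]
contact_force: [0.6, 0.5, 0.4]
[-0.02767261 -0.12470594  0.16337848]
```

View pics/s5.png

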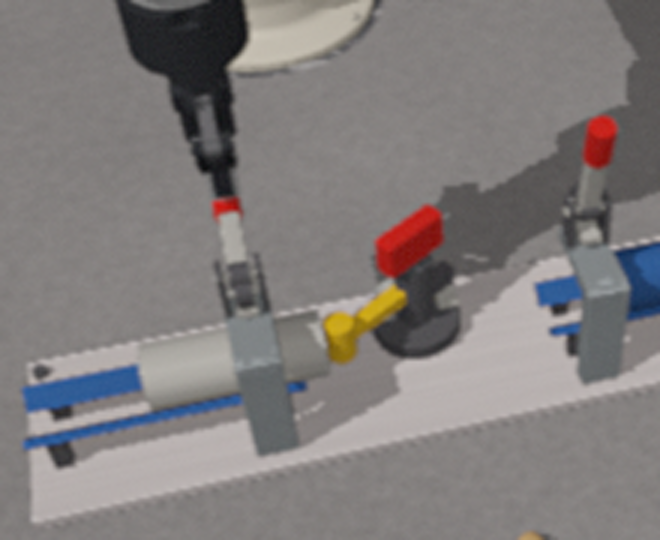

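The lever looks level, with its grip end at (227,207) under the fingers. I retract and verify.

```bash
python3 -m pendant '[[0,0,-0.1,0,0,0],[0,0,-0.25,0,0,0],[0,0,-0.3,0,0,0],[0,0,-0.2,0,0,0],[0,-0.25,0,0,0,0],[0,-0.25,0,0,0,0],[0,0,0,0,0,0],[0,0,0,0,0,0]]' | grep -E 'time|pos|contact'
python3 - <<'E'
from h import *
c=imaging.get_calibration("scene"); P=np.linalg.inv(c["pose"])
def pr(l):
    q=P[:3,:3]@(O+F.apply(l))+P[:3,3]; q=c["K"]@q; return np.round(q[:2]/q[2],1)
for t in(1.3,1.45,1.55): print(t,"grip centre",pr([.0375-.074*np.sin(t),-.125,.146+.074*np.cos(t)]))
im=imaging.read_camera("scene"); w=im[120:270,140:420]
for nm,lo,hi in(("red",(0,200,90),(6,255,255)),("yel",(18,150,90),(32,255,255))):
    for s,k,r in blobs(w,lo,hi)[1]: print(nm,s,np.add(k,(140,120)))
cv2.imwrite("pics/s6.png",cv2.resize(im[90:270,140:420],None,fx=2.8,fy=2.8,interpolation=2))
E
```

```text
time: 20.92
ee_pos: [0.3576, -0.1223, 0.3335]
contact_force: [-0.1, 0.1, -0.7]
1.3 grip centre [214.8 150.7]
1.45 grip centre [215.6 153.8]
1.55 grip centre [216.1 156.2]
red [196, 9, 8, 16, 104] [339.3 136.6]
red [71, 30, 8, 11, 69] [214.3 154.8]
red [126, 39, 20, 23, 270] [275.7 170.2]
yel [108, 65, 27, 26, 276] [259.5 197.4]
```

View pics/s6.png

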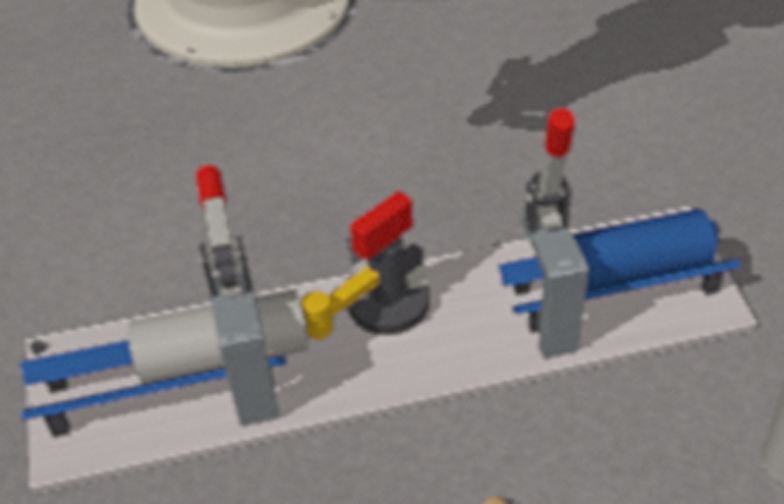

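```bash
python3 - <<'E'
from h import *
im=imaging.read_camera("top"); w=im[210:330,380:460]
c=imaging.get_calibration("top"); P=np.linalg.inv(c["pose"])
for t in(0,.6,1.15,1.4,1.55):
    q=P[:3,:3]@(O+F.apply([.0375-.074*np.sin(t),-.125,.146+.074*np.cos(t)]))+P[:3,3]; q=c["K"]@q; print(t,np.round(q[:2]/q[2],1))
for s,k,r in blobs(w,(0,170,50),(8,255,255))[1]: print(s,np.add(k,(380,210)))
cv2.imwrite("pics/t6.png",cv2.resize(w,None,fx=4,fy=4,interpolation=2))
E
```

```text
0 [417.9 269.3]
0.6 [414.4 290.3]
1.15 [410.1 300.7]
1.4 [408.2 301.8]
1.55 [407.2 301.2]
[23, 84, 9, 17, 131] [407.1 302.4]
```

View pics/t6.png

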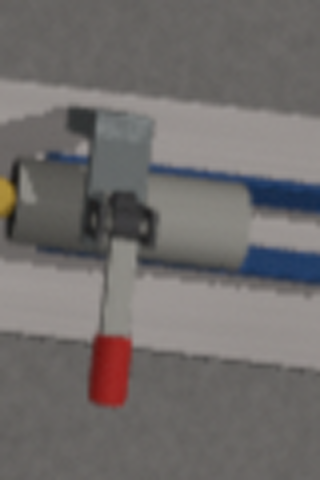

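The lever lies level: its grip is at (407,302), and 1.55 rad predicts (407,301). The tube end touches the puck at the left edge of the picture. I hand in.

```bash
python3 -c "
from workcell import manip
print(manip.hand_in())"
```

```text
the job is handed in; nothing more can be done
None
```

The job is handed in at about 21 s: the yellow stop is seated in the right-hand notch, the bare tube rests against it, and the right lever is clamped level; the blue tube, the left clamp and the items beyond the fixture were not touched.

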